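# Put four mixed-up sample vials back into the dishes of their own colour

## Task

The four sample vials have been put back in each other's dishes. Change them round so that each vial stands upright in the recess of the dish whose colour matches its cap; the empty white dish is there to park a vial on the way. Do not knock any vial over, and leave all four standing free.

Things in the scene. Friction and masses are not known exactly. Their poses are not given: they have to be found in the camera images.
- vial_red: loose sample vial with a red cap and a thin red band near its foot: an upright white cylinder 25 mm in diameter, 56 mm tall, the body up to 47 mm above its underside and the cap (26 mm) above that, 20 to 35 g; grasp it across the body or cap. Origin: centre of its underside; z points up through the cap
- vial_blue: loose sample vial with a blue cap and a thin blue band near its foot: an upright white cylinder 25 mm in diameter, 56 mm tall, the body up to 47 mm above its underside and the cap (26 mm) above that, 20 to 35 g; grasp it across the body or cap. Origin: centre of its underside; z points up through the cap
- vial_yellow: loose sample vial with a yellow cap and a thin yellow band near its foot: an upright white cylinder 25 mm in diameter, 56 mm tall, the body up to 47 mm above its underside and the cap (26 mm) above that, 20 to 35 g; grasp it across the body or cap. Origin: centre of its underside; z points up through the cap
- vial_green: loose sample vial with a green cap and a thin green band near its foot: an upright white cylinder 25 mm in diameter, 56 mm tall, the body up to 47 mm above its underside and the cap (26 mm) above that, 20 to 35 g; grasp it across the body or cap. Origin: centre of its underside; z points up through the cap
- dish_red: round red dish fixed to the bench, 72 mm across and 8 mm high: a red rim 11 mm wide round a flat grey recess 50 mm in diameter, whose floor lies 3 mm above the bench (rim 5 mm above the floor). At the start a vial of another colour stands in it. Origin: centre of its underside, on the bench; z up
- dish_blue: round blue dish fixed to the bench, 72 mm across and 8 mm high: a blue rim 11 mm wide round a flat grey recess 50 mm in diameter, whose floor lies 3 mm above the bench (rim 5 mm above the floor). At the start a vial of another colour stands in it. Origin: centre of its underside, on the bench; z up
- dish_yellow: round yellow dish fixed to the bench, 72 mm across and 8 mm high: a yellow rim 11 mm wide round a flat grey recess 50 mm in diameter, whose floor lies 3 mm above the bench (rim 5 mm above the floor). At the start a vial of another colour stands in it. Origin: centre of its underside, on the bench; z up
- dish_green: round green dish fixed to the bench, 72 mm across and 8 mm high: a green rim 11 mm wide round a flat grey recess 50 mm in diameter, whose floor lies 3 mm above the bench (rim 5 mm above the floor). At the start a vial of another colour stands in it. Origin: centre of its underside, on the bench; z up
- dish_white: round white dish fixed to the bench, 72 mm across and 8 mm high: a white rim 11 mm wide round a flat grey recess 50 mm in diameter, whose floor lies 3 mm above the bench (rim 5 mm above the floor). Empty at the start: room to park a vial. Origin: centre of its underside, on the bench; z up

How it is judged:
At the end, for the whole second after the job is handed in: Each of the four vials stands in the dish of its own colour: its axis within 14 mm of the dish's centre, its foot on the floor of the recess (less than 6 mm above the bench), upright within 0.1 rad and at rest (horizontal distance between vial_red and dish_red below 0.014 m and z of vial_red in the frame of dish_red below 0.006 m and angle between each of vial_red, vial_blue, vial_yellow, vial_green's own z axis and vertical below 0.1 rad and linear speed of each of vial_red, vial_blue, vial_yellow, vial_green below 0.02 m/s and horizontal distance between vial_blue and dish_blue below 0.014 m and z of vial_blue in the frame of dish_blue below 0.006 m and horizontal distance between vial_yellow and dish_yellow below 0.014 m and z of vial_yellow in the frame of dish_yellow below 0.006 m and horizontal distance between vial_green and dish_green below 0.014 m and z of vial_green in the frame of dish_green below 0.006 m); the robot touches nothing.
It fails at once if a vial is knocked over or laid down (tilted more than 0.8 rad) (angle between any of vial_red, vial_blue, vial_yellow, vial_green's own z axis and vertical above 0.8 rad).
It also fails if it takes over 102 s, if anything falls off the work surface, if the arm or the gripper's body presses on something with over 40 N, if the wrist force passes 120 N, or if a joint passes its speed limit or range.

## Robot

A 6-joint arm with a two-finger parallel gripper is mounted at the origin on a cart in front of the work surface, level with it; the furniture and walls round the work are solid. World frame = base frame: x ahead of the robot, y to its left, z up, the work surface at z = 0. Lengths are in m, angles in rad, forces in N, time in s.
With the tool pointing down it reaches from about 0.4 to 0.825 m from the base axis. Payload 7 kg.
Tool frame: the origin (TCP) lies midway between the tips of the shut fingers; the grasp point (between the pads) lies arm.hold_point_z behind it (arm.hold_point_z is the distance from the TCP to the grasp point, in m); z points along the fingers, y is the line along which they close (so a half turn about z gives the same grasp; the last joint's range is limited). The gripper opens to 88 mm and grips with 3 to 60 N. Pads are 19 mm wide; open, the fingers measure 130 mm over their backs; the gripper's body (78 mm by 193 mm) begins 47 mm behind the grasp point.
Start: joints at [1.491, 0.359, 0.012, 0, -1.224, -0.288], TCP at [0.243, 0.63, 0.227] pointing down, gripper open.
Joint ranges: [-3.07, 3.07], [-1.43, 2.12], [-1.02, 1.25], [-3.03, 1.67], [-3.05, -0], [-3.03, 3.03]. Speed limits (rad/s): [2.39, 2.39, 3.01, 3.14, 3.14, 3.14].

## Interface

Orientations are given as [roll, pitch, yaw] about the fixed x, y, z axes, in that order (R = Rz(yaw) Ry(pitch) Rx(roll)).
In Python, from station import arm gives the robot as it stands.
- The arm moves only by the shell command python3 -m crank 'ROWS' [OPENING] [FORCE]. ROWS is JSON, a list that holds one entry, the list of rows, each a list of 4 numbers: the shift along the tool's x, y, z in units of 25 mm (1.0 is 25 mm), then the turn about the tool's z in units of 5 degrees (1.0 is 5 degrees). A call has 1 to 12 rows; each row is the pose to reach, as a shift and turn from the pose commanded when the call began, along the tool's axes at that moment; what a row does not reach only later rows make up. A row lasts 1/8 s, in which the tool goes at most 62.5 mm and 10.7 degrees, less where a joint would pass 70% of its speed; a pose out of reach is approached as far as the arm can. A call with a gripper value outside its range is refused whole. OPENING is the closure, from 0 (fully open) to 1 (shut), set as the call begins (- or left out, the last holds). The fingers move at their own pace and stop on an object; FORCE is the grip in N (left out, the last holds). Time passes only in rows, so rows that repeat a pose let the fingers close. It gives the time, the measured TCP pose, the force, the opening and the grip force at its end, in the units of the state.
- arm.get_state(): the state, without advancing time (a new reading comes with each control period).
- arm.grab_frame(name): name is "scene" or "top" or "wrist"; returns (picture, depth): 384x512x3 uint8, red, green, blue; 384x512 float32, m along the optical axis (not along the pixel's ray), 0 where there is no reading.
- arm.get_calibration(name): a dict with "mtx" (3x3 intrinsics, pixels), "k1" (the pictures are not rectified: a ray, as slopes to the right and down, at radius r is drawn at 1 + k1 r^2 times it, then the intrinsics apply), "R" (3x3) and "t" (3): a world point X has camera coordinates R X + t; the wrist camera has in their place "mount" (4x4, takes a point from camera to tool coordinates, whose origin is the TCP and whose axes are the flange's). Camera axes: x right, y down, z forward; pixel columns grow to the right and rows downward; lengths in m; the calibration is good to about 2 mm. A picture is of the moment at which its call begins: read the wrist's pose just before it. get_calibration takes no time and is no camera call.
- arm.job_done(): hands the job in; it is judged then, once.
Trained networks look in the newest picture that a camera, given by its name, has taken for a name from the list of things; names that differ only in an ending like _2 or _b are one class to them, and where a whole thing is asked for, a point or a joint stands for the part that bears it (a point fixed in the world has none). Each returns a list of dicts, best first, with "score" (0 to 1); they miss things now and then, are a little off and sometimes report something else, mostly with a low value. They report only what shows in the picture. A call takes as long as a camera call.
- arm.recognise(thing, camera): "extent" ([left, top, width, height] in pixels, round what is visible of it).
- arm.trace(thing, camera): "mask" (384x512 bool, what is visible of it) and "extent" ([left, top, width, height] in pixels, round what is visible of it).
The state is a dict: "t": time; "q": joint angles; "qd": joint speeds; "joint_efforts": joint torques, N m; "eef_pos": TCP position; "ee_rot": TCP orientation; "force": force on the tool from outside, world axes, zero at the start; "moment": the same for the moment, N m; "width": finger opening in m; "gripper_force": force on a finger pad.
Only numpy, scipy, OpenCV 4.12 (cv2) and the standard library are available. Lean on these libraries where they do the work, as an engineer would, in place of code of your own. Each camera call takes 0.05 s, during which the arm holds its last target. There are 200 camera calls.

## Working session

There is one attempt and no reset: what is moved stays moved. The work goes in short steps, Python scripts to look and compute and a shell command to move; the robot and the scene stay as the last step left them, time stands still between calls to the robot, and variables do not carry over. Pictures are saved under pics/ and viewed, at most 14 in all, crops included, and the job is handed in when it is done.

```bash
mkdir -p pics; ls; cat > h.py <<'E'
import numpy as np,cv2
from station import arm
def px2w(cam,u,v,d=None,z=None):
    c=arm.get_calibration(cam);K=np.array(c['mtx']);x=(u-K[0,2])/K[0,0];y=(v-K[1,2])/K[1,1]
    xd,yd=x,y
    for _ in range(10):
        f=1+c['k1']*(x*x+y*y);x,y=xd/f,yd/f
    R=np.array(c['R']);t=np.array(c['t']);o=-R.T@t;r=R.T@np.array([x,y,1.])
    return o+r*(d if z is None else (z-o[2])/r[2])
E
python3 - <<'E'
from h import *
print(arm.get_state(),arm.hold_point_z)
for c in('top','scene'):
    p,d=arm.grab_frame(c);cv2.imwrite(f'pics/{c}0.png',p[:,:,::-1])
    cc=arm.get_calibration(c);print(c,-np.array(cc['R']).T@np.array(cc['t']))
    for n in ['red','blue','yellow','green','white']:
        for k in('vial_','dish_'):
            if k+n=='vial_white':continue
            r=arm.trace(k+n,c)
            for a in r[:2]:
                m=a['mask'];v,u=np.nonzero(m);e=a['extent'];dd=np.median(d[m])
                uc,vc=e[0]+e[2]/2,e[1]+e[3]/2
                print(k+n,round(a['score'],2),np.round(e),px2w(c,uc,vc,z=.008).round(3) if k=='dish_' else px2w(c,u.mean(),v.mean(),z=.056).round(3))
E
```

```text
pics
{'t': 0.0, 'q': array([ 1.49110302e+00,  3.59373641e-01,  1.10761621e-02, -3.23242178e-04,
       -1.22409848e+00, -2.88111771e-01]), 'qd': array([-0.00049833,  0.00071874, -0.00096585, -0.0001928 ,  0.00038145,
        0.00049357]), 'joint_efforts': array([ 6.01464103e-05, -5.82714379e+01,  2.93054491e+01,  6.99716941e+00,
        6.95739698e-03, -1.40613656e-04]), 'eef_pos': array([0.24256083, 0.62940039, 0.22564363]), 'ee_rot': array([ 3.13997260e+00, -1.63218798e-04, -3.67915021e-01]), 'force': array([0.54320299, 0.41731931, 0.39679373]), 'moment': array([-0.01915101, -0.02683758,  0.00430246]), 'gripper_force': 0.0, 'width': 0.08744777710176571} 0.0188
top [ 0.46486137 -0.06504071  1.08396677]
dish_red 0.79 [142. 192.  30.  28.] [0.48  0.153 0.008]
vial_blue 0.58 [265. 200.  12.  12.] [ 0.484 -0.126  0.056]
dish_blue 0.97 [208. 132.  31.  31.] [ 0.631 -0.007  0.008]
vial_yellow 0.61 [217. 136.  10.  17.] [ 0.634 -0.004  0.056]
dish_yellow 0.87 [253. 194.  30.  24.] [ 0.486 -0.121  0.008]
dish_green 0.91 [315. 208.  31.  27.] [ 0.45  -0.278  0.008]
dish_white 0.97 [298. 154.  29.  22.] [ 0.592 -0.232  0.008]
scene [0.08898036 0.42479443 0.66027706]
vial_red 0.7 [333. 158.  15.  25.] [ 0.444 -0.253  0.056]
dish_red 0.63 [175. 271.  35.  30.] [0.478 0.157 0.008]
vial_blue 0.84 [281. 186.  15.  23.] [ 0.471 -0.107  0.056]
vial_yellow 0.57 [179. 266.  14.  27.] [0.47  0.17  0.056]
dish_yellow 0.6 [270. 197.  34.  23.] [ 0.479 -0.116  0.008]
dish_yellow 0.41 [332. 157.  16.  30.] [ 0.465 -0.3    0.008]
vial_green 0.71 [180. 263.  15.  28.] [0.47  0.169 0.056]
dish_green 0.61 [324. 171.  25.  21.] [ 0.452 -0.266  0.008]
dish_white 0.55 [270. 148.  24.  26.] [ 0.593 -0.236  0.008]
```

```bash
python3 - <<'E'
import cv2
a=cv2.imread('pics/top0.png')[110:270,110:380];b=cv2.imread('pics/scene0.png')[100:310,130:390]
a=cv2.resize(a,(480,284),interpolation=2);b=cv2.resize(b,(480,300*480//480));cv2.imwrite('pics/v1.png',cv2.vconcat([a,b]))
E
```

```text
(no output)
```

View pics/v1.png

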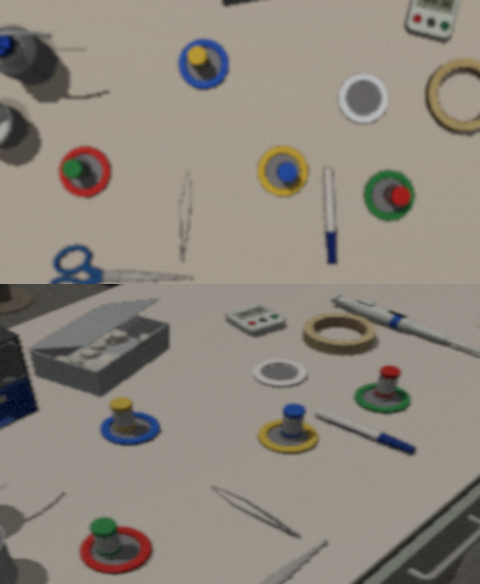

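The blue dish holds yellow, red holds green, yellow holds blue and green holds red, so these are two swaps via white. In the crop, the caps are at about (198,55), (75,168), (287,172) and (400,195). There are tall bottles at the left.

```bash
python3 - <<'E'
from h import *
p,d=arm.grab_frame('top')
hsv=cv2.cvtColor(p,cv2.COLOR_RGB2HSV).astype(int);H,S,V=hsv.transpose(2,0,1)
v,u=np.mgrid[:384,:512]
c=arm.get_calibration('top')
W=np.array([px2w('top',a,b,d[b,a]) for b in range(384) for a in range(512)]).reshape(384,512,3)
Z=W[...,2]
print('floor z',np.median(Z[150:180,230:250]))
D={'red':(.48,.153),'blue':(.631,-.007),'yellow':(.486,-.121),'green':(.45,-.278),'white':(.592,-.232)}
for n,(x,y) in D.items():
    near=np.hypot(W[...,0]-x,W[...,1]-y)<.045
    cap=near&(Z>.045)&(d>0)
    if n!='white': print('cap in',n,cap.sum(),px2w('top',u[cap].mean(),v[cap].mean(),z=.056).round(4),np.median(Z[cap]).round(3),'maxz',Z[cap].max().round(3),'rgb',p[cap].mean(0).round())
    # dish: saturated low ring
    if n=='white': m=near&(V>np.percentile(V[near],70))
    else: 
        h0={'red':0,'blue':107,'yellow':23,'green':65}[n]
        m=near&(S>110)&(abs((H-h0+90)%180-90)<14)&(Z<.03)
    pts=np.array([px2w('top',a,b,z=.008)[:2] for a,b in zip(u[m],v[m])])
    # circle fit with radius ~30.5 mean
    A=np.c_[2*pts,np.ones(len(pts))];s=np.linalg.lstsq(A,(pts**2).sum(1),rcond=None)[0]
    print('dish',n,m.sum(),s[:2].round(4),'r',np.sqrt(s[2]+s[0]**2+s[1]**2).round(4))
t=(Z>.075)&(d>0)
nl,l,st,ce=cv2.connectedComponentsWithStats(t.astype('uint8'))
for i in range(1,nl):
    if st[i,4]>15:
        w=W[l==i];print('tall',st[i],w.min(0).round(3),w.max(0).round(3))
E
```

```text
Traceback (most recent call last):
  File "h.py", line 4, in px2w
    c=arm.get_calibration(cam);K=np.array(c['mtx']);x=(u-K[0,2])/K[0,0];y=(v-K[1,2])/K[1,1]
ValueError: time passes only in moves, steps and waits
```

```bash
cat > h.py <<'E'
import numpy as np,cv2
from station import arm
C={}
def px2w(cam,u,v,d=None,z=None):
    c=C.setdefault(cam,None) or arm.get_calibration(cam);C[cam]=c
    K=np.array(c['mtx']);x=(np.asarray(u,float)-K[0,2])/K[0,0];y=(np.asarray(v,float)-K[1,2])/K[1,1]
    xd,yd=x,y
    for _ in range(10):
        f=1+c['k1']*(x*x+y*y);x,y=xd/f,yd/f
    if 'R' in c: R=np.array(c['R']);t=np.array(c['t'])
    else:
        from scipy.spatial.transform import Rotation as Ro
        M=np.array(c['mount']);s=c['state'];Rt=Ro.from_euler('xyz',s['ee_rot']).as_matrix()
        Rc=Rt@M[:3,:3];oc=Rt@M[:3,3]+s['eef_pos'];R=Rc.T;t=-R@oc
    o=-R.T@t;r=np.stack([x,y,np.ones_like(x)],-1)@R
    k=d if z is None else (z-o[2])/r[...,2]
    return o+r*np.asarray(k)[...,None]
D={'red':(.48,.153),'blue':(.631,-.007),'yellow':(.486,-.121),'green':(.45,-.278),'white':(.592,-.232)}
E
python3 - <<'E'
from h import *
p,d=arm.grab_frame('top')
hsv=cv2.cvtColor(p,cv2.COLOR_RGB2HSV).astype(int);H,S,V=hsv.transpose(2,0,1)
v,u=np.mgrid[:384,:512]
W=px2w('top',u,v,d);Z=W[...,2]
print('floor z',np.median(Z[150:180,230:250]))
for n,(x,y) in D.items():
    near=np.hypot(W[...,0]-x,W[...,1]-y)<.045
    cap=near&(Z>.045)&(d>0)
    if n!='white': print('cap in',n,cap.sum(),px2w('top',u[cap].mean(),v[cap].mean(),z=.059).round(4),'maxz',Z[cap].max().round(3),'rgb',p[cap].mean(0).round())
    if n=='white': m=near&(V>np.percentile(V[near],70))
    else:
        h0={'red':0,'blue':107,'yellow':23,'green':65}[n]
        m=near&(S>110)&(abs((H-h0+90)%180-90)<14)&(Z<.03)
    pts=px2w('top',u[m],v[m],z=.008)[:,:2]
    A=np.c_[2*pts,np.ones(len(pts))];s=np.linalg.lstsq(A,(pts**2).sum(1),rcond=None)[0]
    print('dish',n,m.sum(),s[:2].round(4),'r',np.sqrt(s[2]+s[0]**2+s[1]**2).round(4))
t=(Z>.075)&(d>0)
nl,l,st,ce=cv2.connectedComponentsWithStats(t.astype('uint8'))
for i in range(1,nl):
    if st[i,4]>15:
        w=W[l==i];print('tall',st[i],w.min(0).round(3),w.max(0).round(3))
E
```

```text
floor z 0.00030199450630907787
cap in red 101 [0.4818 0.1593 0.059 ] maxz 0.067 rgb [47. 95. 52.]
dish red 313 [0.4794 0.1544] r 0.0304
cap in blue 99 [ 0.6384 -0.0023  0.059 ] maxz 0.063 rgb [156. 131.  55.]
dish blue 264 [ 0.6359 -0.0073] r 0.03
cap in yellow 89 [ 0.4844 -0.1267  0.059 ] maxz 0.065 rgb [ 41.  70. 138.]
dish yellow 326 [ 0.4867 -0.1228] r 0.0303
cap in green 100 [ 0.4565 -0.2787  0.059 ] maxz 0.066 rgb [135.  35.  30.]
dish green 185 [ 0.456  -0.2738] r 0.0298
dish white 248 [ 0.5933 -0.2336] r 0.032
tall [   90     2   116   103 10424] [0.715 0.04  0.075] [0.921 0.281 0.156]
tall [ 229   64   73   36 1735] [ 0.729 -0.187  0.075] [ 0.824 -0.019  0.109]
tall [101 124  38  30 779] [0.599 0.164 0.075] [0.663 0.264 0.211]
tall [ 87 164  29  30 189] [0.505 0.237 0.075] [0.573 0.302 0.087]
```

```bash
cat > go.py <<'E'
import sys;from h import *
# usage: go.py x y z yaw -> units
x,y,z,yw=map(float,sys.argv[1:5]);s=arm.get_state();a=s['ee_rot'][2];c=s['eef_pos']
dx,dy,dz=x-c[0],y-c[1],z-c[2]
print('units',np.round([(np.cos(a)*dx+np.sin(a)*dy)/.025,(np.sin(a)*dx-np.cos(a)*dy)/.025,-dz/.025,-np.degrees(yw-a)/5],2),'at',c.round(4),round(a,3))
E
python3 go.py .4818 .1593 .226 .156; python3 go.py .4818 .1593 .11 .156
```

```text
units [15.69 14.12  0.02 -6.  ] at [0.2427 0.6298 0.2266] -0.368
units [15.69 14.12  4.66 -6.  ] at [0.2427 0.6298 0.2266] -0.368
```

```bash
python3 -m crank '[[[15.7,14.1,0,-6],[15.7,14.1,0,-6],[15.7,14.1,0,-6],[15.7,14.1,0,-6],[15.7,14.1,0,-6],[15.7,14.1,0,-6],[15.7,14.1,0,-6],[15.7,14.1,0,-6],[15.7,14.1,0,-6],[15.7,14.1,2,-6],[15.7,14.1,4,-6],[15.7,14.1,4,-6]]]' 0; python3 go.py .4818 .1593 .02 .156
python3 - <<'E'
from h import *
s=arm.get_state();p,d=arm.grab_frame('wrist');cv2.imwrite('pics/w1.png',p[:,:,::-1])
c=arm.get_calibration('wrist');print(np.array(c['mount']).round(3))
E
```

```text
t: 2.6
eef_pos: [0.4802, 0.158, 0.1239]
ee_rot: [3.138, 0.006, 0.155]
force: [-0.5, -0.6, 0.5]
width: 0.0874
gripper_force: 0.0
units [ 0.07 -0.04  4.15 -0.01] at [0.4802 0.158  0.1239] 0.155
[[ 0.001 -0.954 -0.301  0.082]
 [ 1.     0.     0.001  0.001]
 [-0.001 -0.301  0.954 -0.158]
 [ 0.     0.     0.     1.   ]]
```

View pics/w1.png

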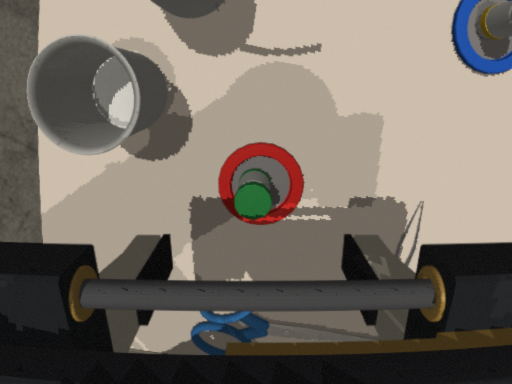

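The wrist view shows the green cap at (253,200), centred between the fingers, in the red dish at (261,183). The beaker is at the upper left.

```bash
cat > w.py <<'E'
import sys;from h import *
s=arm.get_state();c=dict(arm.get_calibration('wrist'));c['state']=s;C['wrist']=c
p,d=arm.grab_frame('wrist')
W=px2w('wrist',*np.meshgrid(np.arange(512),np.arange(384)),d)
x,y=s['eef_pos'][:2]
HSV=cv2.cvtColor(p,cv2.COLOR_RGB2HSV).astype(int)
for n,h in dict(red=0,blue=107,yellow=23,green=62).items():
    m=(HSV[...,1]>110)&(HSV[...,2]>40)&(abs((HSV[...,0]-h+90)%180-90)<12)&(d>0)
    near=np.hypot(W[...,0]-x,W[...,1]-y)<.09
    t=m&near&(abs(W[...,2]-.059)<.008); r=m&(abs(W[...,2]-.008)<.004)&near
    if t.sum()>200: 
        q=W[t][:,:2];print('cap',n,t.sum(),((q.min(0)+q.max(0))/2).round(4),np.ptp(q,0).round(3),np.median(W[t][:,2]).round(3))
    if r.sum()>400:
        q=W[r][:,:2];A=np.c_[2*q,np.ones(len(q))];k=np.linalg.lstsq(A,(q**2).sum(1),rcond=None)[0]
        print('dish',n,r.sum(),k[:2].round(4),np.sqrt(k[2]+k[:2]@k[:2]).round(4))
b=W[(W[...,2]>.075)&(d>0)&(np.hypot(W[...,0]-.54,W[...,1]-.27)<.06)]
if len(b): print('beaker',b.min(0).round(3),b.max(0).round(3))
E
python3 w.py
```

```text
dish red 2483 [0.4812 0.1536] 0.0309
cap green 1041 [0.4841 0.1599] [0.025 0.026] 0.059
beaker [0.497 0.217 0.075] [0.575 0.303 0.218]
```

```bash
python3 go.py .484 .160 .019 .5; python3 -m crank '[[[0.2,-0.05,0,-2],[0.2,-0.05,0,-4],[0.2,-0.05,1.5,-4],[0.2,-0.05,3,-4],[0.2,-0.05,4.2,-4],[0.2,-0.05,4.2,-4],[0.2,-0.05,4.2,-4]]]' 0; python3 go.py .484 .16 .019 .5
```

```text
units [ 0.04  0.01  4.36 -3.94] at [0.483  0.1601 0.1279] 0.157
t: 3.58
eef_pos: [0.4885, 0.163, 0.0238]
ee_rot: [-3.141, -0.003, 0.506]
force: [-0.4, -0.3, 0.1]
width: 0.0874
gripper_force: 0.0
units [-0.22  0.02  0.19  0.07] at [0.4885 0.163  0.0238] 0.506
```

```bash
python3 -m crank '[[[-0.2,0,0.15,0],[-0.2,0,0.15,0],[-0.2,0,0.15,0],[-0.2,0,0.15,0],[-0.2,0,0.15,0],[-0.2,0,0.15,0]]]' 1 12; python3 -m crank '[[[0,0,0,0],[0,0,-1,0],[0,0,-3,0],[0,0,-4,0],[0,0,-4,0]]]' ; python3 go.py .5933 -.2336 .11 .5
```

```text
t: 4.32
eef_pos: [0.4826, 0.1594, 0.0178]
ee_rot: [3.142, 0.0, 0.505]
force: [-0.2, -0.6, 0.5]
width: 0.0332
gripper_force: 0.0
t: 4.95
eef_pos: [0.4837, 0.1602, 0.1199]
ee_rot: [-3.141, -0.004, 0.505]
force: [0.3, 0.2, -0.8]
width: 0.0234
gripper_force: 12.0
units [-3.78 15.91  0.4   0.06] at [0.4837 0.1602 0.1199] 0.505
```

```bash
python3 - <<'E'
from h import *
p,d=arm.grab_frame('wrist');q,_=arm.grab_frame('scene')
cv2.imwrite('pics/v2.png',cv2.hconcat([p[...,::-1],q[...,::-1]])[::1,::1][:, :1024][:,:800] if 0 else cv2.resize(cv2.hconcat([p[...,::-1],q[...,::-1]]),(800,300)))
E
```

```text
(no output)
```

View pics/v2.png

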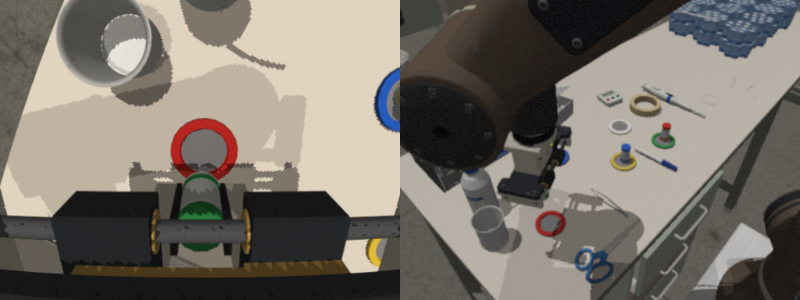

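The red dish is empty and the green vial is held upright between the pads, with its cap at (200,243) in the wrist half. Next it goes to white.

```bash
python3 -m crank '[[[-3.8,15.9,0.4,0],[-3.8,15.9,0.4,0],[-3.8,15.9,0.4,0],[-3.8,15.9,0.4,0],[-3.8,15.9,0.4,0],[-3.8,15.9,0.4,0],[-3.8,15.9,0.4,0],[-3.8,15.9,0.4,0],[-3.8,15.9,0.4,0],[-3.8,15.9,0.4,0],[-3.8,15.9,1.4,0],[-3.8,15.9,1.4,0]]]';python3 go.py .5933 -.2336 .019 .5; python3 - <<'E'
from h import *
p,d=arm.grab_frame('wrist')
cv2.imwrite('pics/v3.png',p[...,::-1])
E
```

```text
t: 6.55
eef_pos: [0.5903, -0.2332, 0.0814]
ee_rot: [-3.139, 0.003, 0.506]
force: [0.1, -0.0, 0.0]
width: 0.0238
gripper_force: 12.0
units [0.1  0.07 2.5  0.07] at [ 0.5903 -0.2332  0.0814] 0.506
```

View pics/v3.png

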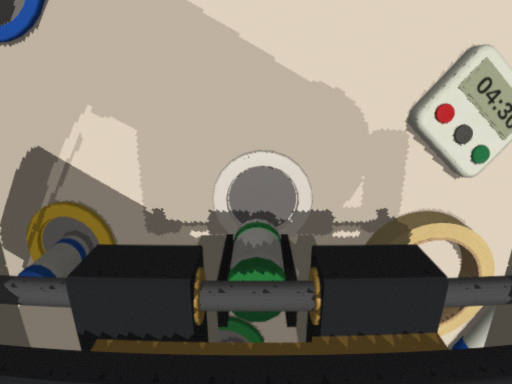

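The white dish is at (263,195), ahead of the held green vial. I'll check its centre numerically.

```bash
python3 - <<'E'
from h import *
s=arm.get_state();c=dict(arm.get_calibration('wrist'));c['state']=s;C['wrist']=c
p=px2w('wrist',np.array([214,312,263,241]),np.array([198,198,150,175]),z=.008);print(p.round(4),(p[0]+p[1])/2)
E
python3 go.py .5933 -.2336 .02 .5
```

```text
[[ 0.5799 -0.2065  0.008 ]
 [ 0.6139 -0.2677  0.008 ]
 [ 0.6271 -0.2201  0.008 ]
 [ 0.6042 -0.2153  0.008 ]] [ 0.5968803  -0.23709176  0.008     ]
units [0.07 0.04 2.5  0.07] at [ 0.5912 -0.2336  0.0826] 0.506
```

```bash
python3 -m crank '[[[0.1,0.1,1.2,0],[0.1,0.1,2.3,0],[0.1,0.1,2.5,0],[0.1,0.1,2.5,0],[0.1,0.1,2.5,0]]]';python3 go.py .594 -.235 .019 .5
```

```text
t: 7.22
eef_pos: [0.5961, -0.2355, 0.0219]
ee_rot: [3.14, -0.002, 0.505]
force: [-0.1, -0.3, -0.7]
width: 0.0236
gripper_force: 12.0
units [-0.06 -0.06  0.12  0.06] at [ 0.5961 -0.2355  0.0219] 0.505
```

```bash
python3 -m crank '[[[0,0,0.1,0],[0,0,0.1,0],[0,0,0.1,0]]]';python3 -m crank '[[[0,0,0,0],[0,0,0,0],[0,0,0,0],[0,0,0,0],[0,0,0,0]]]' 0;python3 go.py .594 -.235 .019 .5
```

```text
t: 7.6
eef_pos: [0.5952, -0.2355, 0.018]
ee_rot: [3.141, -0.0, 0.505]
force: [0.9, 0.6, -0.7]
width: 0.0235
gripper_force: 12.0
t: 8.22
eef_pos: [0.5951, -0.2355, 0.0178]
ee_rot: [-3.142, -0.0, 0.505]
force: [-0.5, 0.7, -1.3]
width: 0.068
gripper_force: 0.0
units [-0.03 -0.04 -0.05  0.06] at [ 0.5951 -0.2355  0.0178] 0.505
```

```bash
python3 -m crank '[[[0,0,-2,0],[0,0,-4,0],[-2,-0.4,-4,0],[-5.7,-1.2,-4,0],[-5.7,-1.2,-4,0],[-5.7,-1.2,-4,0],[-5.7,-1.2,-4,0],[-5.7,-1.2,-4,0]]]' 0;python3 w.py; python3 go.py .4565 -.2787 .019 .5
```

```text
t: 9.22
eef_pos: [0.4568, -0.278, 0.1177]
ee_rot: [3.141, -0.0, 0.505]
force: [0.3, -1.1, 0.0]
width: 0.0877
gripper_force: 0.0
cap red 1153 [ 0.4579 -0.2809] [0.025 0.026] 0.059
dish green 2278 [ 0.458  -0.2755] 0.0304
units [-0.02  0.02  3.94  0.06] at [ 0.4567 -0.2779  0.1176] 0.506
```

```bash
python3 -m crank '[[[0,0.1,1.5,0],[0,0.1,3.2,0],[0,0.1,3.95,0],[0,0.1,3.95,0],[0,0.1,3.95,0]]]' 0; python3 -m crank '[[[0,0,0,0],[0,0,0,0],[0,0,0,0],[0,0,0,0],[0,0,0,0],[0,0,0,0],[0,0,0,0],[0,0,0,0]]]' 1 12;  python3 -m crank '[[[0,0,-2,0],[0,0,-4,0],[0,0,-4,0]]]'; python3 go.py .4805 .154 .11 .5
```

```text
t: 9.9
eef_pos: [0.458, -0.2804, 0.0196]
ee_rot: [3.141, -0.0, 0.506]
force: [0.1, 0.1, 0.2]
width: 0.0876
gripper_force: 0.0
t: 10.9
eef_pos: [0.4571, -0.2803, 0.019]
ee_rot: [-3.142, 0.0, 0.505]
force: [0.2, -0.8, -0.1]
width: 0.0237
gripper_force: 12.0
t: 11.28
eef_pos: [0.4597, -0.2811, 0.1232]
ee_rot: [3.136, -0.005, 0.506]
force: [0.0, -0.6, -0.7]
width: 0.0245
gripper_force: 12.0
units [  9.16 -14.82   0.53   0.06] at [ 0.4597 -0.2811  0.1232] 0.506
```

```bash
python3 -m crank '[[[9.2,-14.75,0,0],[9.2,-14.75,0,0],[9.2,-14.75,0,0],[9.2,-14.75,0,0],[9.2,-14.75,0,0],[9.2,-14.75,0,0],[9.2,-14.75,0,0],[9.2,-14.75,0,0],[9.2,-14.75,0,0],[9.2,-14.75,0,0],[9.2,-14.75,1.5,0],[9.2,-14.75,1.5,0]]]'; python3 -m crank '[[[0,0,0,0],[0,0,0,0]]]';python3 w.py; python3 go.py .4805 .154 .019 .5
```

```text
t: 12.78
eef_pos: [0.4784, 0.1514, 0.0797]
ee_rot: [3.141, 0.005, 0.503]
force: [-0.8, -0.5, 0.1]
width: 0.0238
gripper_force: 12.0
t: 13.02
eef_pos: [0.4808, 0.1538, 0.0828]
ee_rot: [-3.141, -0.002, 0.505]
force: [-0.0, -0.3, 0.3]
width: 0.0242
gripper_force: 12.0
dish red 2994 [0.4821 0.154 ] 0.0304
beaker [0.506 0.234 0.075] [0.565 0.303 0.085]
units [-0.   -0.01  2.55  0.05] at [0.4807 0.1539 0.0827] 0.505
```

```bash
python3 -m crank '[[[0,0,1.2,0],[0,0,2.2,0],[0,0,2.5,0],[0,0,2.55,0],[0,0,2.55,0],[0,0,2.55,0]]]'; python3 -m crank '[[[0,0,0,0],[0,0,0,0],[0,0,0,0],[0,0,0,0],[0,0,0,0],[0,0,0,0]]]' 0;  python3 -m crank '[[[0,0,-2,0],[0,0,-4,0],[0,0,-4,0],[0,0,-4,0]]]'; python3 w.py;python3 go.py .595 -.2355 .118 .5
```

```text
t: 13.82
eef_pos: [0.4804, 0.154, 0.0185]
ee_rot: [-3.141, -0.001, 0.505]
force: [0.2, -0.1, -0.3]
width: 0.0241
gripper_force: 12.0
t: 14.58
eef_pos: [0.48, 0.1536, 0.0178]
ee_rot: [3.142, 0.0, 0.505]
force: [0.4, -0.2, 0.5]
width: 0.0784
gripper_force: 0.0
t: 15.08
eef_pos: [0.4797, 0.1535, 0.1178]
ee_rot: [-3.141, -0.0, 0.505]
force: [0.2, -0.4, -0.1]
width: 0.0877
gripper_force: 0.0
cap red 1165 [0.4808 0.1527] [0.026 0.026] 0.059
dish red 2491 [0.4814 0.1535] 0.0307
beaker [0.506 0.234 0.075] [0.569 0.303 0.085]
units [-3.47 15.85 -0.03  0.05] at [0.4794 0.1533 0.1171] 0.505
```

Red is placed within 1 mm. Next is green, from white to the green dish.

```bash
python3 -m crank '[[[-3.5,15.85,0,0],[-3.5,15.85,0,0],[-3.5,15.85,0,0],[-3.5,15.85,0,0],[-3.5,15.85,0,0],[-3.5,15.85,0,0],[-3.5,15.85,0,0],[-3.5,15.85,0,0],[-3.5,15.85,0,0],[-3.5,15.85,0,0],[-3.5,15.85,0,0],[-3.5,15.85,0,0]]]' 0; python3 -m crank '[[[0,0,0,0]]]'; python3 w.py; python3 go.py .595 -.2355 .019 .5
```

```text
t: 16.62
eef_pos: [0.5952, -0.2348, 0.1181]
ee_rot: [3.141, -0.0, 0.506]
force: [-0.0, 0.6, -0.1]
width: 0.0871
gripper_force: 0.0
t: 16.75
eef_pos: [0.5952, -0.2351, 0.118]
ee_rot: [3.141, -0.0, 0.505]
force: [-0.3, -0.1, 0.2]
width: 0.0877
gripper_force: 0.0
cap green 1106 [ 0.597  -0.2349] [0.025 0.025] 0.059
units [-0.01  0.01  3.96  0.06] at [ 0.5952 -0.2352  0.118 ] 0.505
```

```bash
python3 -m crank '[[[0,0,1.5,0],[0,0,3.2,0],[0,0,3.95,0],[0,0,3.95,0],[0,0,3.95,0]]]' 0; python3 -m crank '[[[0,0,0,0],[0,0,0,0],[0,0,0,0],[0,0,0,0],[0,0,0,0],[0,0,0,0],[0,0,0,0],[0,0,0,0]]]' 1 12;  python3 -m crank '[[[0,0,-2,0],[0,0,-4,0],[-2,-0.4,-4,0],[-5.6,-1.3,-4,0],[-5.6,-1.3,-4,0],[-5.6,-1.3,-4,0],[-5.6,-1.3,-3,0],[-5.6,-1.3,-2.5,0],[-5.6,-1.3,-2.5,0],[-5.6,-1.3,-2.5,0]]]';python3 w.py; python3 go.py .4575 -.275 .019 .5
```

```text
t: 17.42
eef_pos: [0.5963, -0.2357, 0.0206]
ee_rot: [3.14, -0.001, 0.505]
force: [0.6, -0.9, 1.5]
width: 0.0876
gripper_force: 0.0
t: 18.42
eef_pos: [0.5951, -0.2354, 0.019]
ee_rot: [-3.142, 0.0, 0.505]
force: [-0.1, 0.1, -0.3]
width: 0.0235
gripper_force: 12.0
t: 19.68
eef_pos: [0.4575, -0.2748, 0.0819]
ee_rot: [3.141, -0.0, 0.505]
force: [-0.1, -0.3, 0.7]
width: 0.0235
gripper_force: 12.0
dish green 2833 [ 0.4585 -0.2751] 0.0301
units [-0.01  0.01  2.52  0.06] at [ 0.4576 -0.2748  0.0821] 0.505
```

```bash
python3 -m crank '[[[0,0,1.2,0],[0,0,2.2,0],[0,0,2.5,0],[0,0,2.55,0],[0,0,2.55,0],[0,0,2.55,0]]]'; python3 -m crank '[[[0,0,0,0],[0,0,0,0],[0,0,0,0],[0,0,0,0],[0,0,0,0],[0,0,0,0]]]' 0;  python3 -m crank '[[[0,0,-2,0],[0,0,-4,0],[0,0,-4,0],[3.8,-4.7,-4,0],[3.8,-4.7,-4,0],[3.8,-4.7,-4,0],[3.8,-4.7,-4,0],[3.8,-4.7,-4,0]]]'; python3 w.py;python3 go.py .4844 -.1267 .019 .5
```

```text
t: 20.48
eef_pos: [0.4574, -0.2749, 0.0185]
ee_rot: [3.141, -0.001, 0.505]
force: [0.1, 0.0, -0.0]
width: 0.0237
gripper_force: 12.0
t: 21.22
eef_pos: [0.4568, -0.2747, 0.0178]
ee_rot: [-3.142, 0.0, 0.505]
force: [-0.1, 0.1, -0.2]
width: 0.0783
gripper_force: 0.0
t: 22.22
eef_pos: [0.4828, -0.1261, 0.1174]
ee_rot: [-3.141, 0.001, 0.505]
force: [-0.3, 0.4, -0.8]
width: 0.0877
gripper_force: 0.0
cap blue 1137 [ 0.4859 -0.1277] [0.026 0.026] 0.059
dish yellow 2460 [ 0.4886 -0.1242] 0.0307
units [0.05 0.04 3.94 0.05] at [ 0.4828 -0.1264  0.1174] 0.504
```

```bash
python3 -m crank '[[[0.1,0.1,1.5,0],[0.1,0.1,3.2,0],[0.1,0.1,3.95,0],[0.1,0.1,3.95,0],[0.1,0.1,3.95,0]]]' 0; python3 -m crank '[[[0,0,0,0],[0,0,0,0],[0,0,0,0],[0,0,0,0],[0,0,0,0],[0,0,0,0],[0,0,0,0],[0,0,0,0]]]' 1 12;  python3 -m crank '[[[0,0,-2,0],[0,0,-4,0],[0.5,2,-4,0],[1.75,5.9,-4,0],[1.75,5.9,-4,0],[1.75,5.9,-4,0],[1.75,5.9,-3,0],[1.75,5.9,-2.5,0],[1.75,5.9,-2.5,0],[1.75,5.9,-2.5,0]]]'; python3 go.py .595 -.2355 .019 .5
```

```text
t: 22.9
eef_pos: [0.487, -0.1275, 0.0197]
ee_rot: [3.141, -0.001, 0.504]
force: [0.7, 0.7, -0.0]
width: 0.0876
gripper_force: 0.0
t: 23.9
eef_pos: [0.4865, -0.1269, 0.019]
ee_rot: [-3.142, 0.0, 0.505]
force: [0.2, 0.1, -0.7]
width: 0.0238
gripper_force: 12.0
t: 25.15
eef_pos: [0.5966, -0.2347, 0.0824]
ee_rot: [3.141, -0.001, 0.505]
force: [0.8, 0.1, -0.2]
width: 0.0242
gripper_force: 12.0
units [-0.07 -0.    2.54  0.06] at [ 0.5966 -0.2347  0.0824] 0.505
```

```bash
python3 -m crank '[[[-0.05,0,1.2,0],[-0.05,0,2.2,0],[-0.05,0,2.5,0],[-0.05,0,2.55,0],[-0.05,0,2.55,0],[-0.05,0,2.55,0]]]'; python3 -m crank '[[[0,0,0,0],[0,0,0,0],[0,0,0,0],[0,0,0,0],[0,0,0,0],[0,0,0,0]]]' 0;  python3 -m crank '[[[0,0,-2,0],[0,0,-4,0],[0,0,-4,0],[6,-7.3,-4,2],[6,-7.3,-4,4],[6,-7.3,-4,5],[6,-7.3,-4,5],[6,-7.3,-4,5],[6,-7.3,-4,5],[6,-7.3,-4,5],[6,-7.3,-4,5]]]'; python3 w.py;python3 go.py .6384 -.0023 .019 .07
```

```text
t: 25.9
eef_pos: [0.5956, -0.2355, 0.0187]
ee_rot: [3.141, -0.001, 0.505]
force: [0.5, -0.5, -0.5]
width: 0.0237
gripper_force: 12.0
t: 26.65
eef_pos: [0.5951, -0.2355, 0.0178]
ee_rot: [3.142, -0.0, 0.505]
force: [0.7, 0.0, -0.8]
width: 0.0784
gripper_force: 0.0
t: 28.02
eef_pos: [0.6379, -0.0043, 0.1178]
ee_rot: [3.142, 0.0, 0.067]
force: [-0.2, -0.4, 0.5]
width: 0.0875
gripper_force: 0.0
dish blue 2476 [ 0.6381 -0.0089] 0.0308
cap yellow 1153 [ 0.6411 -0.0028] [0.025 0.026] 0.059
units [ 0.02 -0.07  3.95 -0.03] at [ 0.638  -0.0042  0.1178] 0.067
```

```bash
python3 -m crank '[[[0.1,-0.07,1.5,0],[0.1,-0.07,3.2,0],[0.1,-0.07,3.95,0],[0.1,-0.07,3.95,0],[0.1,-0.07,3.95,0]]]' 0; python3 -m crank '[[[0,0,0,0],[0,0,0,0],[0,0,0,0],[0,0,0,0],[0,0,0,0],[0,0,0,0],[0,0,0,0],[0,0,0,0]]]' 1 12;  python3 -m crank '[[[0,0,-2,0],[0,0,-4,0],[-2,1.4,-4,0],[-6.4,4.4,-4,0],[-6.4,4.4,-4,0],[-6.4,4.4,-4,0],[-6.4,4.4,-4,0],[-6.4,4.4,-3,0],[-6.4,4.4,-2.5,0],[-6.4,4.4,-2.5,0],[-6.4,4.4,-2.5,0]]]'; python3 w.py; python3 go.py .4875 -.1235 .019 .07
```

```text
t: 28.7
eef_pos: [0.6417, -0.0012, 0.0206]
ee_rot: [-3.142, -0.002, 0.069]
force: [-0.2, -0.1, 1.0]
width: 0.0878
gripper_force: 0.0
t: 29.7
eef_pos: [0.6405, -0.0013, 0.0191]
ee_rot: [3.142, 0.0, 0.069]
force: [0.4, 0.4, 0.6]
width: 0.0238
gripper_force: 11.9
t: 31.08
eef_pos: [0.4891, -0.1217, 0.0819]
ee_rot: [3.141, -0.0, 0.069]
force: [0.3, 0.8, 0.1]
width: 0.0235
gripper_force: 11.9
dish yellow 2975 [ 0.4895 -0.1243] 0.0304
units [-0.07  0.06  2.52 -0.01] at [ 0.4891 -0.1218  0.0821] 0.069
```

```bash
python3 -m crank '[[[-0.05,0.07,1.2,0],[-0.05,0.07,2.2,0],[-0.05,0.07,2.5,0],[-0.05,0.07,2.55,0],[-0.05,0.07,2.55,0],[-0.05,0.07,2.55,0]]]'; python3 -m crank '[[[0,0,0,0],[0,0,0,0],[0,0,0,0],[0,0,0,0],[0,0,0,0],[0,0,0,0]]]' 0;  python3 -m crank '[[[0,0,-2,0],[0,0,-4,0],[0,0,-4,0],[4,4.75,-4,0],[4,4.75,-4,0],[4,4.75,-4,0],[4,4.75,-4,0],[4,4.75,-4,0],[4,4.75,-4,0]]]'; python3 w.py;python3 go.py .595 -.2355 .019 .07
```

```text
t: 31.88
eef_pos: [0.4878, -0.1237, 0.0185]
ee_rot: [-3.142, -0.001, 0.069]
force: [0.0, -0.4, -0.8]
width: 0.0238
gripper_force: 12.0
t: 32.62
eef_pos: [0.4873, -0.1238, 0.0178]
ee_rot: [3.142, -0.0, 0.069]
force: [0.9, 0.2, -0.4]
width: 0.0783
gripper_force: 0.0
t: 33.75
eef_pos: [0.5946, -0.2347, 0.1178]
ee_rot: [-3.141, 0.0, 0.069]
force: [-0.2, -0.3, 0.0]
width: 0.0875
gripper_force: 0.0
cap blue 1140 [ 0.5948 -0.2366] [0.026 0.025] 0.059
units [ 0.01  0.03  3.96 -0.01] at [ 0.5948 -0.2347  0.1181] 0.069
```

```bash
python3 -m crank '[[[0,0.05,1.5,0],[0,0.05,3.2,0],[0,0.05,3.95,0],[0,0.05,3.95,0],[0,0.05,3.95,0]]]' 0; python3 -m crank '[[[0,0,0,0],[0,0,0,0],[0,0,0,0],[0,0,0,0],[0,0,0,0],[0,0,0,0],[0,0,0,0],[0,0,0,0]]]' 1 12;  python3 -m crank '[[[0,0,-2,0],[0,0,-4,0],[0.6,-2.5,-4,0],[2.3,-9,-4,0],[2.3,-9,-4,0],[2.3,-9,-4,0],[2.3,-9,-4,0],[2.3,-9,-4,0],[2.3,-9,-3,0],[2.3,-9,-2.5,0],[2.3,-9,-2.5,0],[2.3,-9,-2.5,0]]]'; python3 w.py; python3 go.py .6375 -.0085 .019 .07
```

```text
t: 34.42
eef_pos: [0.5964, -0.2368, 0.0207]
ee_rot: [3.141, -0.002, 0.069]
force: [-0.5, -0.3, -0.2]
width: 0.0873
gripper_force: 0.0
t: 35.42
eef_pos: [0.5952, -0.2367, 0.019]
ee_rot: [-3.142, 0.0, 0.069]
force: [-0.4, 0.0, -0.5]
width: 0.0239
gripper_force: 12.0
t: 36.92
eef_pos: [0.6376, -0.0087, 0.0822]
ee_rot: [3.141, -0.001, 0.068]
force: [-0.5, -0.7, 0.4]
width: 0.0238
gripper_force: 12.0
dish blue 2928 [ 0.6391 -0.009 ] 0.0303
units [-0.01 -0.    2.54 -0.02] at [ 0.6378 -0.0085  0.0824] 0.068
```

Place it, then lift and back off so the top camera can check.

```bash
python3 -m crank '[[[0,0,1.2,0],[0,0,2.2,0],[0,0,2.5,0],[0,0,2.55,0],[0,0,2.55,0],[0,0,2.55,0]]]'; python3 -m crank '[[[0,0,0,0],[0,0,0,0],[0,0,0,0],[0,0,0,0],[0,0,0,0],[0,0,0,0]]]' 0;  python3 -m crank '[[[0,0,-2,0],[0,0,-4,0],[0,0,-5,0],[0,0,-6,0],[0,0,-6,0],[0,0,-6,0]]]'; python3 w.py; python3 - <<'E'
from h import *
q,_=arm.grab_frame('scene');p,_=arm.grab_frame('top')
cv2.imwrite('pics/v9.png',cv2.resize(cv2.hconcat([p[100:280,100:400,::-1],cv2.resize(q[100:310,100:400,::-1],(300,180))]),(800,240)))
E
```

```text
t: 37.72
eef_pos: [0.6377, -0.0082, 0.0186]
ee_rot: [-3.141, -0.001, 0.069]
force: [0.4, -0.1, 0.5]
width: 0.0239
gripper_force: 12.0
t: 38.48
eef_pos: [0.6372, -0.0083, 0.0178]
ee_rot: [3.142, 0.0, 0.069]
force: [0.1, -0.5, -0.3]
width: 0.0787
gripper_force: 0.0
t: 39.22
eef_pos: [0.6368, -0.0082, 0.1673]
ee_rot: [-3.141, 0.001, 0.068]
force: [-0.3, -0.8, -0.7]
width: 0.0873
gripper_force: 0.0
cap blue 793 [ 0.6367 -0.0086] [0.026 0.025] 0.059
dish blue 1874 [ 0.638  -0.0092] 0.0308
```

View pics/v9.png

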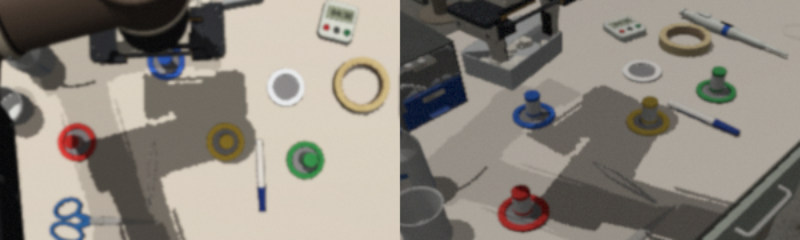

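All four vials stand in their own dishes: red (520,207), blue (533,110), yellow (650,115) and green (717,87) in the scene half. The gripper is clear.

```bash
python3 -c "
from station import arm
print(arm.job_done())"
```

```text
the job is handed in; nothing more can be done
None
```

The job is handed in at about 39 s of the allowed 102 s: in the last picture all four vials stood upright in the dishes matching their caps with the gripper clear, but `job_done` gave no verdict.

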